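# Set out a gaming station for the next player

## Robot

A 6-joint arm with a two-finger parallel gripper is mounted at the origin on the work surface. World frame = base frame: x ahead of the robot, y to its left, z up, the work surface at z = 0. Lengths are in m, angles in rad, forces in N, time in s.
With the tool pointing down it reaches from about 0.35 to 0.775 m from the base axis. Payload 7.3 kg.
Tool frame: the origin (TCP) lies on the centre line of the jaws, within the pads' length; the fingertips stand 25 mm ahead of it and the grasp point (between the pads) lies 6 mm ahead of it; z points along the fingers, y is the line along which they close (so a half turn about z gives the same grasp; the last joint's range is limited). The gripper opens to 92 mm and grips with 3 to 60 N. Pads are 19 mm wide; open, the fingers measure 130 mm over their backs; the gripper's body (75 mm by 190 mm) begins 47 mm behind the grasp point.
Start: joints at [1.127, 0.342, 1.524, -0, 1.275, -0.146], TCP at [0.154, 0.502, 0.252] pointing down, gripper open.
Joint ranges: [-2.53, 2.53], [-0.77, 2.02], [0.04, 2.7], [-1, 4.14], [0.28, 2.66], [-3.11, 3.11]. Speed limits (rad/s): [2.57, 2.57, 3.14, 3.14, 3.14, 3.14].

## Interface

Orientations are given as [roll, pitch, yaw] about the fixed x, y, z axes, in that order (R = Rz(yaw) Ry(pitch) Rx(roll)).
In Python, from cell import status, read_camera, camera_info, ticket, models gives the robot as it stands.
- The arm moves only by the tool send_rows, never from a script. Its argument "plan" is a list of rows, each an object with "offset": the shift along the tool's x, y, z in mm, a list of three; "yaw": the turn about the tool's z in rad. In form: [{"offset": [dx, dy, dz], "yaw": yaw}, ...]. A call has 1 to 20 rows; each row shifts and turns the commanded pose from where the row before left it, along the tool's axes as they then stand; what a row does not reach is not made up. A row lasts 1/10 s, in which the tool goes at most 50 mm and 8.59 degrees, less where a joint would pass 70% of its speed; a pose out of reach is approached as far as the arm can. A call is refused whole if a number of a shift passes 50 or a number of a turn 0.15, either way. A call with a gripper value outside its range is refused whole. "hand" is the closure, from 0 (fully open) to 1 (shut), set as the call begins (left out, the last holds). The fingers move at their own pace and stop on an object; "squeeze" is the grip in N (left out, the last holds). Time passes only in rows, so rows that do not move let the fingers close. It gives the time, the measured TCP pose, the force, the opening and the grip force at its end, in the units of the state.
- status.observe(): the state, without advancing time (a new reading comes with each control period).
- read_camera(name): name is "scene" or "top" or "wrist"; returns the picture (384x512x3 uint8, red, green, blue); there is no depth.
- camera_info(name): a dict with "vfov" (degrees; the focal length in pixels is half the picture's height over the tangent of half this angle, whatever the lens; pixels are square), "cx", "cy" (the principal point, pixels), "origin" and "attitude" of the camera in the world. Camera axes: x right, y down, z forward; pixel columns grow to the right and rows downward; lengths in m; the calibration is good to about 2 mm. A picture is of the moment at which its call begins: read the wrist's pose just before it. camera_info takes no time and is no camera call; for the wrist camera it gives the pose at the moment of the call.
- ticket.hand_in(): hands the job in; it is judged then, once.
Trained networks look in the newest picture that a camera, given by its name, has taken for a name from the list of things; names that differ only in an ending like _2 or _b are one class to them, and where a whole thing is asked for, a point or a joint stands for the part that bears it (a point fixed in the world has none). Each returns a list of dicts, best first, with "conf" (0 to 1); they miss things now and then, are a little off and sometimes report something else, mostly with a low value. They report only what shows in the picture. A call takes as long as a camera call.
- models.regions_of(camera, label): "mask" (384x512 bool, what is visible of it) and "extent" ([left, top, right, bottom] in pixels, round what is visible of it).
The state is a dict: "time": time; "qpos": joint angles; "qvel": joint speeds; "joint_efforts": joint torques, N m; "tool_pos": TCP position; "tool_rot": TCP orientation; "contact_force": force on the tool from outside, world axes, zero at the start; "torque": the same for the moment, N m; "opening": finger opening in m; "grip_force": force on a finger pad.
Only numpy, scipy, OpenCV 4.12 (cv2) and the standard library are available. Lean on these libraries where they do the work, as an engineer would, in place of code of your own. Each camera call takes 0.05 s, during which the arm holds its last target. There are 200 camera calls.

## Task

Set out this gaming desk for the next player, who sits on the space-bar side of the keyboard: put the mouse in the middle of the mouse mat pointing straight away from the player, with the palm rest on the mat close behind it on the player's side, square to the mouse, centred on it and about a finger's width away. Stand the volume knob on the desk midway between the coaster and the end of the keyboard that faces it, level with the keyboard's middle row, and stand the mug in the middle of the coaster with its handle pointing away from the keyboard. Leave the drink can and the cat figure standing where they are.

Things in the scene. Friction and masses are not known exactly. Their poses are not given: they have to be found in the camera images.
- mouse_center (a point): White computer mouse, 112 long (x), 60 wide (y), 39 mm high, about 90 g, loose; a rounded hull with upright sides 60 mm apart from 6 to 24 mm height. It starts on the bare desk among the can, the cat and the mug. The point is its centre, 19.5 mm above its underside and 56 mm from either end; x points forward to its nose (two dark grey buttons, scroll wheel with a cyan band), y to its left, z up.
- palm_rest_center (a point): Purple gel palm rest with a black base, a rounded block 50 deep (x), 66 wide (y), 20 mm high, about 80 g, loose; either end of x may face the mouse. It starts lying near the middle of the mouse mat. The point is its centre, 10 mm above its underside; z up.
- volume_knob_center (a point): Volume knob, a plain solid round puck of 52 mm diameter and 36 mm height, aluminium with a black base and a cyan ring, about 220 g, loose and wireless (it need not be turned). It starts standing on the coaster. The point is its centre, 18 mm above its underside; z up.
- mug_center (a point): Orange mug, empty, straight round body of 66 mm outer diameter and 75 mm height, wall 4 mm, about 220 g, loose. Its loop handle stands out along +y to 70 mm from the axis and spans 12 to 67 mm of the height. It starts upright on the bare desk. The point is on its axis, 37.5 mm above its underside; z up.
- keyboard: Compact silver keyboard with white and dark grey keys and a black wrist rest along its front, fixed to the desk. The key part is 104 deep (x), 290 wide (y), top of the keys 32 mm above the desk; the wrist rest runs on from x = 56 to 116 mm, 18 mm high. The origin is on the desk under the centre of the key part; x points to the player (space bar and wrist rest), y along the rows, the two ends at y = -145 and +145 mm; z up.
- mouse_mat: Flat dark grey mouse mat with a cyan border line, 270 deep (x), 210 wide (y), 3 mm thick, fixed to the desk, off one end or the other of the keyboard (centre about 300 mm from the keyboard's). The origin is on the desk under its centre; x points to the player, z up.
- coaster: Round cork coaster, 96 mm diameter, 5 mm thick, fixed to the desk, off the other end of the keyboard (centre about 300 mm from the keyboard's). The origin is on the desk under its centre; z up.
- drink_can: Bystander: slim green drink can, 53 mm diameter, 135 mm high, full, standing loose. The origin is the centre of its underside.
- cat_figure: Bystander: white vinyl cat figure, about 58 mm across, 98 mm high, standing loose. The origin is the centre of its underside.

How it is judged:
At the end, for the whole second after the job is handed in: Mouse within 15 mm and 12 deg on mat; palm rest on mat 4-28 mm behind it, 14 mm, 17 deg; knob on desk, 12 mm or more clear of coaster and keyboard, within 25 mm of its middle row; mug on coaster within 12 mm, handle away from keyboard within 30 deg; can and cat within 30 mm; all at rest (horizontal distance between mouse_center and mouse_mat below 0.015 m and angle between the x axis of mouse_center and the x axis of mouse_mat, either way round below 0.22 rad and angle between each of mouse_center, palm_rest_center, volume_knob_center, mug_center's own z axis and vertical below 0.1 rad and height (world z) of mouse_center below 0.027 m and x of palm_rest_center in the frame of mouse_center between -0.109 and -0.085 m and y of palm_rest_center in the frame of mouse_center between -0.014 and 0.014 m and angle between the x axis of palm_rest_center and the x axis of mouse_center, either way round below 0.3 rad and x of palm_rest_center in the frame of mouse_mat above 0.06 m and height (world z) of palm_rest_center below 0.018 m and horizontal distance between volume_knob_center and coaster between 0.086 and 0.13 m and (y of volume_knob_center in the frame of keyboard above 0.183 m or y of volume_knob_center in the frame of keyboard below -0.183 m) and x of volume_knob_center in the frame of keyboard between -0.025 and 0.025 m and height (world z) of volume_knob_center below 0.021 m and horizontal distance between mug_center and coaster below 0.012 m and height (world z) of mug_center below 0.046 m and y of keyboard in the frame of mug_center below -0.24 m and linear speed of each of mouse, palm_rest, volume_knob, mug below 0.02 m/s and distance of each of drink_can, cat_figure from where it was at the start of the episode below 0.03 m and angle between each of drink_can, cat_figure's own z axis and vertical below 0.15 rad); the robot touches nothing.
It fails at once if the drink can is shoved or knocked over (distance of drink_can from where it was at the start of the episode above 0.03 m or angle between drink_can's own z axis and vertical above 0.5 rad).
It fails at once if the cat figure is shoved or knocked over (distance of cat_figure from where it was at the start of the episode above 0.03 m or angle between cat_figure's own z axis and vertical above 0.5 rad).
It also fails if it takes over 96 s, if anything falls off the work surface, if the arm or the gripper's body presses on something with over 40 N, if the wrist force passes 120 N, or if a joint passes its speed limit or range.

## Working session

There is one attempt and no reset: what is moved stays moved. The work goes in short steps, Python scripts to look and compute and a tool call to move; the robot and the scene stay as the last step left them, time stands still between calls to the robot, and variables do not carry over. Pictures are saved under pics/ and viewed, at most 14 in all, crops included, and the job is handed in when it is done.

Besides the shell and the picture viewer there is one more tool, called after "Emit:" as a command line: name --argument value ..., lists and objects as JSON in quotes. send_rows: Moves the arm, as the interface text tells. Its arguments: {"type":"object","properties":{"plan":{"type":"array"},"hand":{"type":"number"},"squeeze":{"type":"number"}},"required":["plan"]}

```bash
mkdir -p pics; ls
python3 - <<'E'
from cell import status, read_camera, camera_info
import cv2,json
print(status.observe())
for n in("scene","top","wrist"):
    print(n,camera_info(n)); im=read_camera(n); cv2.imwrite(f"pics/{n}0.png",im[:,:,::-1])
E
```

```text
pics
{'time': 0.0, 'qpos': array([ 1.12700862e+00,  3.42706291e-01,  1.52500081e+00, -8.12262584e-06,
        1.27539082e+00, -1.45979134e-01]), 'qvel': array([-8.34184452e-04,  1.43915576e-03,  3.14143801e-06, -5.29259089e-04,
        6.63688771e-04,  2.93750457e-04]), 'joint_efforts': array([-3.45735258e-03, -4.31248856e+01, -2.44217670e+01,  7.14094844e-02,
        5.61678526e-02, -1.46672051e-04]), 'tool_pos': array([0.15386255, 0.50157029, 0.25105912]), 'tool_rot': array([-3.14010227e+00, -2.11273267e-04,  2.84378630e+00]), 'contact_force': array([-0.07671119, -0.90696854, -0.38123573]), 'torque': array([ 0.00334388, -0.02049497, -0.03638528]), 'grip_force': 0.0, 'opening': 0.09200771053398873}
scene {'vfov': 43.93535508190328, 'cx': 263.80288554994877, 'cy': 191.7282560526309, 'origin': array([1.40507702, 0.0853405 , 0.75298112]), 'attitude': array([-2.24765684,  0.00360463,  1.66874519])}
top {'vfov': 55.584765963850984, 'cx': 249.37549111109468, 'cy': 184.45809431401887, 'origin': array([0.4475128 , 0.00977149, 0.85197622]), 'attitude': array([-3.05435966, -0.02197427, -1.57623479])}
wrist {'vfov': 62.29708305814742, 'cx': 250.11892139294665, 'cy': 185.53697908398604, 'origin': array([0.07719018, 0.52632161, 0.38396501]), 'attitude': array([2.84188976e+00, 2.32507432e-03, 1.27218204e+00])}
```

View pics/top0.png

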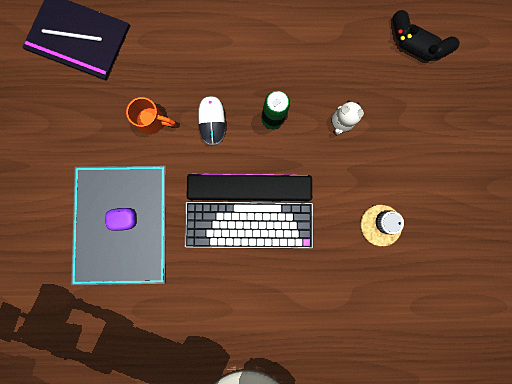

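View pics/scene0.png

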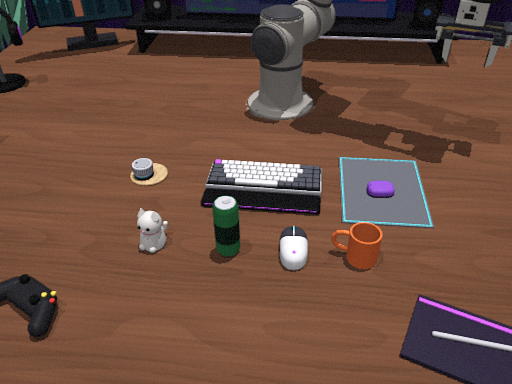

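```bash
cat > h.py <<'E'
import numpy as np, cv2
from scipy.spatial.transform import Rotation as R
from cell import status, read_camera, camera_info, models
def cam(n):
    c=camera_info(n); return c,192/np.tan(np.radians(c['vfov'])/2),R.from_euler('xyz',c['attitude']).as_matrix()
def world(c3,px,z):
    c,f,M=c3; px=np.atleast_2d(px).astype(float)
    d=np.c_[(px[:,0]-c['cx'])/f,(px[:,1]-c['cy'])/f,np.ones(len(px))]@M.T
    return (c['origin']+d*((z-c['origin'][2])/d[:,2])[:,None])[:,:2]
def rect(c3,mask,z):
    "min-area rectangle of the mask projected to height z: centre mm, sides mm, long-axis angle deg"
    k=max(cv2.findContours(mask.astype('uint8'),cv2.RETR_EXTERNAL,cv2.CHAIN_APPROX_NONE)[0],key=cv2.contourArea)[:,0]
    w=(world(c3,k,z)*1000).astype('float32'); (c,s,a)=cv2.minAreaRect(w)
    if s[1]>s[0]: a+=90
    return np.round(c,1),np.round(sorted(s),1),round((a+90)%180-90,1),w
def find(n,lab,z):
    r=models.regions_of(n,lab)
    if not r: print(lab,'none'); return None
    c3=cam(n); q=rect(c3,r[0]['mask'],z); print(n,lab,round(r[0]['conf'],2),len(r),*q[:3],np.round(r[0]['extent'])); return r[0]['mask'],q
E
python3 - <<'E'
from h import *
read_camera("top")
for l,z in [("mouse_mat",.003),("coaster",.005),("keyboard",.025),("mouse_center",.015),("palm_rest_center",.012),("volume_knob_center",.036),("mug_center",.075),("drink_can",.135),("cat_figure",.05)]:
    find("top",l,z)
E
```

```text
top mouse_mat 0.17 1 [443.1 289.1] [50.5 68.6] -88.8 [106. 208. 136. 231.]
top coaster 0.62 1 [ 425.4 -309.1] [83.3 92.7] 13.7 [360. 204. 402. 244.]
top keyboard 0.65 1 [460.3  -7.9] [171.4 288.4] 89.8 [185. 174. 314. 253.]
top mouse_center 0.87 1 [672.5  78.8] [ 58.5 114.5] 0.1 [198.  98. 224. 146.]
top palm_rest_center 0.96 2 [443.  286.2] [49.9 67.9] -88.8 [107. 209. 136. 231.]
top volume_knob_center 0.83 2 [ 433.1 -322.1] [53.7 63.8] 89.6 [375. 212. 404. 234.]
top mug_center 0.63 2 [661.4 211.2] [ 64.5 101.1] 46.1 [126.  97. 174. 137.]
top drink_can 0.68 1 [661.8 -59.9] [51.5 80.2] -11.6 [261.  89. 291. 128.]
top cat_figure 0.59 1 [ 670.6 -227. ] [52.7 85.6] -45.5 [333. 103. 364. 132.]
```

Run:
```python
from h import *
im=read_camera("top"); c3=cam("top"); hsv=cv2.cvtColor(im,cv2.COLOR_RGB2HSV)
m=cv2.inRange(hsv,(80,80,80),(100,255,255)); m[:, 180:]=0; m[:160]=0
print("mat",*rect(c3,m,.003)[:3])
co=cv2.inRange(hsv,(15,60,150),(32,255,255)); co[:195]=0; co[250:]=0; co[:,:350]=0; co[:,415:]=0
k=np.argwhere(co)[:,::-1]; h=cv2.convexHull(k.astype(np.int32))[:,0]
w=world(c3,h,.005)*1000; print(len(k)); w=w.astype('float32')
from scipy.optimize import least_squares
# circle of known radius 48: robust fit
r=least_squares(lambda p:np.hypot(*(w-p[:2]).T)-p[2],[425,-309,48],loss='soft_l1',f_scale=1); print("coaster",r.x,np.round(np.hypot(*(w-r.x[:2]).T),0))
print(world(c3,[[185,202],[313,203],[313,248],[185,248]],.02)*1000)
b=cv2.resize(im[85:260,110:420],None,fx=2.55,fy=2.55,interpolation=cv2.INTER_CUBIC)
cv2.imwrite("pics/topc.png",b[:,:,::-1])
```

```text
mat [431.3 292.1] [204.7 264.2] 0.4
805
coaster [ 425.61210706 -315.5924096    47.76794637] [49. 48. 48. 48. 47. 48. 48. 47. 48. 48. 48. 49. 48. 48. 48. 48. 48. 48.
 48. 47.]
[[ 480.65061421  137.78028309]
 [ 477.02132777 -154.52668889]
 [ 375.06486562 -152.41424519]
 [ 377.18187647  136.75580094]]
```

View pics/topc.png

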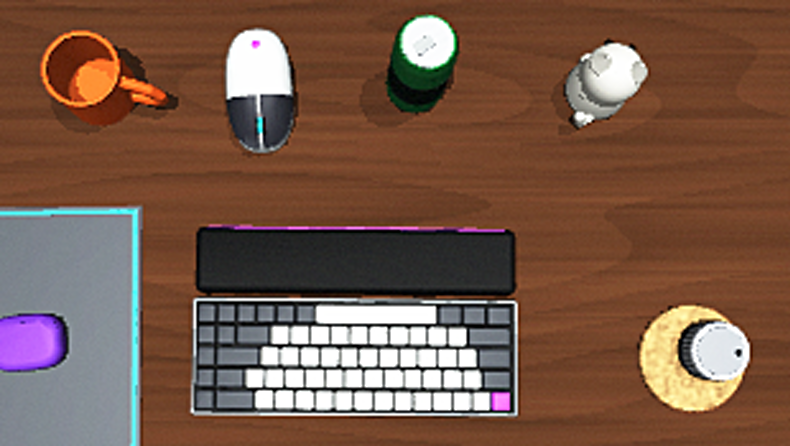

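Run:
```python
from h import *
c3=cam("top"); f=lambda x,y:(x/2.548+110,y/2.548+85)
for n,p,z in [("knob",f(719,351),.041),("mugrim",f(81,72),.075),("tip40",f(166,101),.040),("tip60",f(162,92),.06),("can",f(429,42),.135),("mouse nose",f(262,148),.015),("mouse tail",f(259,30),.015)]:
    print(n,np.round(world(c3,p,z)*1000,1))
```

```text
knob [[ 431.3 -327.1]]
mugrim [[670.9 224.4]]
tip40 [[654.8 158.6]]
tip60 [[657.6 158.5]]
can [[678.2 -65.8]]
mouse nose [[617.5  75.4]]
mouse tail [[727.9  78.6]]
```

Emit:
send_rows --plan '[{"offset":[0,0,0],"yaw":-0.149},{"offset":[0,0,0],"yaw":-0.149},{"offset":[-36,-27,0],"yaw":0},{"offset":[-36,-27,0],"yaw":0},{"offset":[-36,-27,0],"yaw":0},{"offset":[-36,-27,0],"yaw":0},{"offset":[-36,-27,0],"yaw":0},{"offset":[-36,-27,0],"yaw":0},{"offset":[-36,-27,0],"yaw":0},{"offset":[-37,-26,0],"yaw":0},{"offset":[0,0,40],"yaw":0},{"offset":[0,0,40],"yaw":0},{"offset":[0,0,0],"yaw":0},{"offset":[0,0,0],"yaw":0}]' --hand 0 --squeeze 15

```text
time: 2.1
tool_pos: [0.4432, 0.2871, 0.1723]
tool_rot: [-3.141, -0.001, -3.141]
contact_force: [0.6, 0.2, 1.2]
opening: 0.092
grip_force: 0.0
```

Run:
```python
from h import *
s=status.observe(); print(s['time'],s['tool_pos'],s['tool_rot'])
im=read_camera("wrist"); cv2.imwrite("pics/w1.png",im[:,:,::-1]); find("wrist","palm_rest_center",.015)
```

```text
2.1 [0.44315646 0.28710541 0.17226256] [-3.14137845e+00 -6.00751272e-04 -3.14124754e+00]
wrist palm_rest_center 0.73 1 [445.1 285.5] [52.7 65.8] -85.9 [211. 147. 282. 204.]
```

View pics/w1.png

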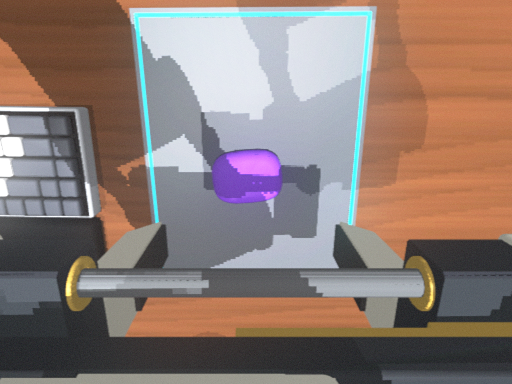

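Emit:
send_rows --plan '[{"offset":[-1,-1,40],"yaw":0},{"offset":[-1,0,40],"yaw":0},{"offset":[0,0,35],"yaw":0},{"offset":[0,0,26],"yaw":0},{"offset":[0,0,0],"yaw":0},{"offset":[0,0,0],"yaw":0}]'

```text
time: 2.8
tool_pos: [0.4461, 0.2868, 0.0321]
tool_rot: [3.141, 0.002, -3.141]
contact_force: [0.1, 0.7, 0.3]
opening: 0.0917
grip_force: 0.0
```

Emit:
send_rows --plan '[{"offset":[0,0,0],"yaw":0},{"offset":[0,0,0],"yaw":0},{"offset":[0,0,0],"yaw":0},{"offset":[0,0,0],"yaw":0},{"offset":[0,0,0],"yaw":0},{"offset":[0,0,0],"yaw":0}]' --hand 1

```text
time: 3.4
tool_pos: [0.4453, 0.2861, 0.0314]
tool_rot: [3.141, 0.001, -3.141]
contact_force: [-0.2, -0.3, 5.6]
opening: 0.0665
grip_force: 14.7
```

Run:
```python
from h import *
import numpy as np
# mat corners in w1 (wrist pose at that time)
M=status.observe(); print(M['tool_pos'],M['tool_rot'])
im=cv2.imread("pics/w1.png")
hsv=cv2.cvtColor(im,cv2.COLOR_BGR2HSV); m=cv2.inRange(hsv,(80,80,80),(100,255,255)); m[225:]=0; m[:,:120]=0
ys,xs=np.nonzero(m); L=(xs<200)&(ys>30)&(ys<210); Rr=(xs>330)&(ys>30)&(ys<210); T=(ys<25)
c3=cam("wrist"); c,f,A=c3; c['origin']=c['origin']+np.array([.4432,.2871,.1723])-M['tool_pos']
for n,s in (("L",L),("R",Rr),("T",T)):
    w=world(c3,np.c_[xs[s],ys[s]],.003)*1000; print(n,w.mean(0),cv2.fitLine(w.astype('float32'),cv2.DIST_HUBER,0,.01,.01).ravel())
```

```text
[0.44529911 0.28609511 0.03135648] [ 3.14120987e+00  7.70010472e-04 -3.14130951e+00]
L [392.46888262 190.74039621] [9.9998301e-01 5.8284015e-03 3.9228784e+02 1.9073659e+02]
R [395.58127354 389.91796647] [9.9998492e-01 5.4920833e-03 3.9459146e+02 3.8990985e+02]
T [303.57121054 292.50133346] [ 5.7973098e-03 -9.9998319e-01  3.0339539e+02  2.9238943e+02]
```

Emit:
send_rows --plan '[{"offset":[0,0,-15],"yaw":0},{"offset":[0,0,-15],"yaw":0},{"offset":[-28,2,0],"yaw":0},{"offset":[-28,2,0],"yaw":0},{"offset":[-28,1,0],"yaw":0},{"offset":[0,0,0],"yaw":0},{"offset":[0,0,15],"yaw":0},{"offset":[0,0,9],"yaw":0},{"offset":[0,0,6],"yaw":0},{"offset":[0,0,0],"yaw":0},{"offset":[0,0,0],"yaw":0}]'

```text
time: 4.5
tool_pos: [0.5286, 0.2911, 0.0306]
tool_rot: [-3.142, -0.0, -3.141]
contact_force: [0.1, 0.4, -1.0]
opening: 0.0666
grip_force: 14.8
```

Emit:
send_rows --plan '[{"offset":[0,0,0],"yaw":0},{"offset":[0,0,0],"yaw":0},{"offset":[0,0,0],"yaw":0},{"offset":[0,0,0],"yaw":0},{"offset":[0,0,-30],"yaw":0},{"offset":[0,0,-40],"yaw":0},{"offset":[0,0,-40],"yaw":0},{"offset":[0,0,-40],"yaw":0},{"offset":[0,0,0],"yaw":0},{"offset":[0,0,0],"yaw":0}]' --hand 0

```text
time: 5.5
tool_pos: [0.5293, 0.2911, 0.1817]
tool_rot: [3.141, 0.002, -3.141]
contact_force: [0.8, -0.7, -0.9]
opening: 0.0917
grip_force: 0.0
```

Run:
```python
from h import *
read_camera("top"); find("top","palm_rest_center",.012);find("top","mouse_center",.015)
```

```text
top palm_rest_center 0.68 1 [516.7 274.6] [28.7 56. ] -40.3 [115. 175. 133. 195.]
mouse_center none
```

Emit:
send_rows --plan '[{"offset":[6,-39,0],"yaw":0},{"offset":[6,-39,0],"yaw":0},{"offset":[6,-39,0],"yaw":0},{"offset":[6,-39,0],"yaw":0},{"offset":[6,-39,0],"yaw":0},{"offset":[6,-39,0],"yaw":0},{"offset":[6,-39,0],"yaw":0},{"offset":[6,-39,0],"yaw":0},{"offset":[6,-39,0],"yaw":0},{"offset":[6,-39,0],"yaw":0},{"offset":[6,-38,0],"yaw":0},{"offset":[6,-38,0],"yaw":0},{"offset":[6,-38,0],"yaw":0},{"offset":[6,-38,0],"yaw":0},{"offset":[7,-38,0],"yaw":0},{"offset":[7,-38,0],"yaw":0},{"offset":[0,0,0],"yaw":0},{"offset":[0,0,0],"yaw":0}]'

```text
time: 7.45
tool_pos: [0.4304, -0.327, 0.1792]
tool_rot: [3.139, -0.002, 3.14]
contact_force: [-0.5, 0.3, -0.4]
opening: 0.0916
grip_force: 0.0
```

Run:
```python
from h import *
s=status.observe(); print(s['time'],s['tool_pos'])
im=read_camera("wrist"); cv2.imwrite("pics/w2.png",im[:,:,::-1]); find("wrist","volume_knob_center",.041); find("wrist","coaster",.005)
c3=cam("wrist"); hsv=cv2.cvtColor(im,cv2.COLOR_RGB2HSV)
read_camera("top"); find("top","palm_rest_center",.012);find("top","mouse_center",.015)
```

```text
7.45 [ 0.43043929 -0.32696053  0.17921334]
volume_knob_center none
wrist coaster 0.56 1 [ 424.4 -313.5] [91.  97.1] 56.8 [212. 118. 309. 214.]
top palm_rest_center 0.56 1 [526.5 292.8] [48.5 68.9] 89.8 [103. 175. 134. 193.]
top mouse_center 0.87 1 [673.7  78.7] [ 58.4 112.2] 0.4 [199.  97. 223. 145.]
```

View pics/w2.png

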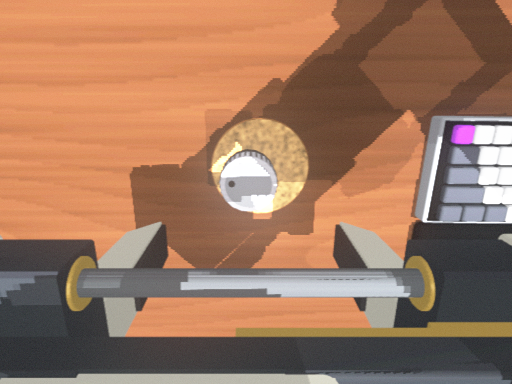

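Run:
```python
from h import *
c3=cam("wrist"); print(world(c3,[[248,182]],.041),world(c3,[[427,220],[440,117]],.025))
```

```text
[[ 0.43211208 -0.32710249]] [[ 0.47563668 -0.1512558 ]
 [ 0.37626805 -0.15609361]]
```

Emit:
send_rows --plan '[{"offset":[0,0,40],"yaw":0},{"offset":[0,0,40],"yaw":0},{"offset":[0,0,35],"yaw":0},{"offset":[0,0,30],"yaw":0},{"offset":[0,0,0],"yaw":0},{"offset":[0,0,0],"yaw":0}]'

```text
time: 8.35
tool_pos: [0.4315, -0.3267, 0.0362]
tool_rot: [3.141, -0.0, -3.141]
contact_force: [-0.2, -0.3, 0.4]
opening: 0.0918
grip_force: 0.0
```

Emit:
send_rows --plan '[{"offset":[0,0,0],"yaw":0},{"offset":[0,0,0],"yaw":0},{"offset":[0,0,0],"yaw":0},{"offset":[0,0,0],"yaw":0},{"offset":[0,0,0],"yaw":0},{"offset":[0,0,0],"yaw":0},{"offset":[0,0,0],"yaw":0}]' --hand 1 --squeeze 20

```text
time: 9.05
tool_pos: [0.4314, -0.3273, 0.036]
tool_rot: [-3.141, 0.0, -3.141]
contact_force: [-1.6, -1.1, 3.5]
opening: 0.0518
grip_force: 20.0
```

Emit:
send_rows --plan '[{"offset":[0,0,-15],"yaw":0},{"offset":[0,0,-15],"yaw":0},{"offset":[1,30,0],"yaw":0},{"offset":[1,30,0],"yaw":0},{"offset":[1,30,0],"yaw":0},{"offset":[1,27,0],"yaw":0},{"offset":[0,0,0],"yaw":0},{"offset":[0,0,15],"yaw":0},{"offset":[0,0,10],"yaw":0},{"offset":[0,0,9],"yaw":0},{"offset":[0,0,0],"yaw":0},{"offset":[0,0,0],"yaw":0}]'

```text
time: 10.25
tool_pos: [0.427, -0.2102, 0.0313]
tool_rot: [3.141, -0.001, 3.141]
contact_force: [-0.4, 0.2, -2.2]
opening: 0.0513
grip_force: 20.0
```

Emit:
send_rows --plan '[{"offset":[0,0,0],"yaw":0},{"offset":[0,0,0],"yaw":0},{"offset":[0,0,0],"yaw":0},{"offset":[0,0,0],"yaw":0},{"offset":[0,0,-30],"yaw":0},{"offset":[0,0,-40],"yaw":0},{"offset":[0,0,-40],"yaw":0},{"offset":[0,0,-40],"yaw":0},{"offset":[0,0,0],"yaw":0}]' --hand 0

```text
time: 11.15
tool_pos: [0.4295, -0.2116, 0.1869]
tool_rot: [-3.135, 0.009, -3.141]
contact_force: [0.4, 0.8, 0.8]
opening: 0.0917
grip_force: 0.0
```

Emit:
send_rows --plan '[{"offset":[-20,36,0],"yaw":0},{"offset":[-20,36,0],"yaw":0},{"offset":[-20,36,0],"yaw":0},{"offset":[-20,36,0],"yaw":0},{"offset":[-20,36,0],"yaw":0},{"offset":[-20,36,0],"yaw":0},{"offset":[-20,36,0],"yaw":0},{"offset":[-20,36,0],"yaw":0},{"offset":[-21,36,0],"yaw":0},{"offset":[-21,36,0],"yaw":0},{"offset":[-21,37,0],"yaw":0},{"offset":[-21,37,0],"yaw":0},{"offset":[0,0,0],"yaw":0}]'

```text
time: 12.45
tool_pos: [0.6717, 0.2289, 0.1792]
tool_rot: [3.14, -0.001, -3.137]
contact_force: [-1.0, -0.6, -0.2]
opening: 0.0917
grip_force: 0.0
```

Emit:
send_rows --plan '[{"offset":[0,0,0],"yaw":0.149},{"offset":[0,0,0],"yaw":0.149},{"offset":[0,0,0],"yaw":0.149},{"offset":[0,0,0],"yaw":0.149},{"offset":[0,0,0],"yaw":0.149},{"offset":[0,0,0],"yaw":0.149},{"offset":[0,0,0],"yaw":0.149},{"offset":[0,0,0],"yaw":0.149},{"offset":[0,0,0],"yaw":0.149},{"offset":[0,0,0],"yaw":0.149},{"offset":[0,0,0],"yaw":0.149},{"offset":[0,0,0],"yaw":0.149},{"offset":[0,0,0],"yaw":0},{"offset":[0,0,0],"yaw":0}]'

```text
time: 13.85
tool_pos: [0.6708, 0.2236, 0.1811]
tool_rot: [-3.141, 0.0, 1.358]
contact_force: [0.2, 0.1, 0.3]
opening: 0.0918
grip_force: 0.0
```

Run:
```python
from h import *
s=status.observe(); print(s['time'],s['tool_pos'],s['tool_rot'])
im=read_camera("wrist"); cv2.imwrite("pics/w3.png",im[:,:,::-1]); find("wrist","mug_center",.075)
```

```text
13.85 [0.67081051 0.22358355 0.18114607] [-3.14075159e+00  4.68388968e-04  1.35757368e+00]
wrist mug_center 0.64 1 [676.8 223.7] [66.9 85.6] -69.9 [216. 138. 300. 250.]
```

View pics/w3.png

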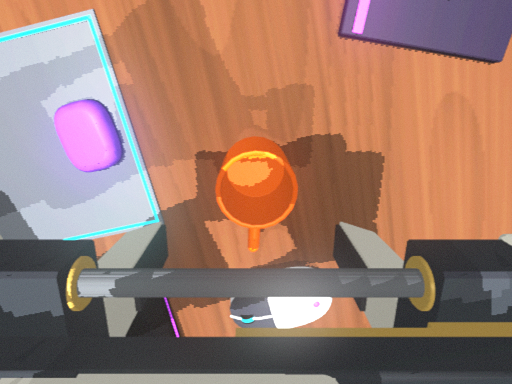

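Run:
```python
from h import *
s=status.observe(); p=s['tool_pos']; y=s['tool_rot'][2]
w=world(cam("wrist"),[[256,189]],.075)[0]; d=(w-p[:2])*1000
print(w, "tool dx,dy", d@[np.cos(y),np.sin(y)], d@[np.sin(y),-np.cos(y)])
```

```text
[0.67586573 0.22680957] tool dx,dy 4.008736186886984 4.153312788124774
```

Emit:
send_rows --plan '[{"offset":[3,3,30],"yaw":0},{"offset":[0,0,35],"yaw":0},{"offset":[0,0,35],"yaw":0},{"offset":[0,0,33],"yaw":0},{"offset":[0,0,0],"yaw":0},{"offset":[0,0,0],"yaw":0}]'

```text
time: 14.55
tool_pos: [0.6748, 0.2263, 0.049]
tool_rot: [-3.141, 0.0, 1.355]
contact_force: [0.0, 0.3, 1.7]
opening: 0.092
grip_force: 0.0
```

Emit:
send_rows --plan '[{"offset":[0,0,0],"yaw":0},{"offset":[0,0,0],"yaw":0},{"offset":[0,0,0],"yaw":0},{"offset":[0,0,0],"yaw":0},{"offset":[0,0,0],"yaw":0},{"offset":[0,0,0],"yaw":0},{"offset":[0,0,0],"yaw":0}]' --hand 1 --squeeze 20

```text
time: 15.25
tool_pos: [0.6753, 0.2264, 0.0499]
tool_rot: [3.14, -0.001, 1.354]
contact_force: [-0.5, 0.6, 6.0]
opening: 0.0645
grip_force: 19.9
```

Emit:
send_rows --plan '[{"offset":[0,0,-15],"yaw":0},{"offset":[0,0,-35],"yaw":0},{"offset":[0,0,-35],"yaw":0},{"offset":[0,0,-15],"yaw":0},{"offset":[0,0,0],"yaw":-0.108},{"offset":[0,0,0],"yaw":-0.109},{"offset":[0,-35,0],"yaw":0},{"offset":[0,-35,0],"yaw":0},{"offset":[0,-35,0],"yaw":0},{"offset":[0,-35,0],"yaw":0},{"offset":[0,-35,0],"yaw":0},{"offset":[0,-35,0],"yaw":0},{"offset":[0,-35,0],"yaw":0},{"offset":[0,0,0],"yaw":0},{"offset":[0,0,0],"yaw":0}]'

```text
time: 16.75
tool_pos: [0.4294, 0.2265, 0.1494]
tool_rot: [3.141, -0.0, 1.572]
contact_force: [0.6, -0.0, -3.3]
opening: 0.0642
grip_force: 19.9
```

Run:
```python
from h import *
s=status.observe(); print(s['time'],s['tool_pos'],s['tool_rot'])
im=read_camera("wrist"); im2=read_camera("scene")
cv2.imwrite("pics/w4.png",cv2.resize(np.hstack([im,im2]),(800,300),interpolation=cv2.INTER_AREA)[:,:,::-1])
```

```text
16.75 [0.42938577 0.22649818 0.14943812] [ 3.14082765e+00 -2.79918424e-04  1.57158669e+00]
```

View pics/w4.png

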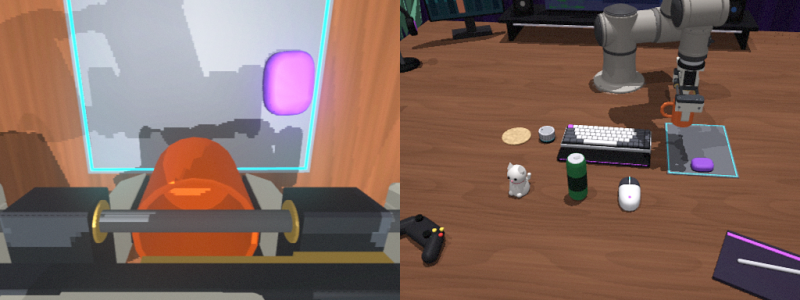

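Run:
```python
from h import *
im=read_camera("wrist"); c3=cam("wrist"); print(status.observe()['tool_pos'])
cv2.imwrite("pics/w5.png",cv2.resize(im[190:350,150:350],None,fx=3,fy=3)[:,:,::-1])
for v in (226,230,234,238): print(v,world(c3,[[250,v]],.1745)*1000)
```

```text
[0.43069946 0.22638934 0.14900969]
226 [[430.48959249 258.67646723]]
230 [[430.48748741 257.06366499]]
234 [[430.48536507 255.43764383]]
238 [[430.48322526 253.79824057]]
```

View pics/w5.png

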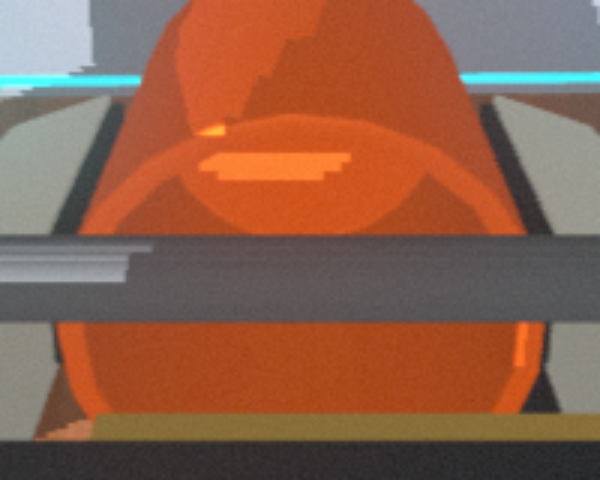

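Emit:
send_rows --plan '[{"offset":[-39,-1,0],"yaw":0},{"offset":[-39,-1,0],"yaw":0},{"offset":[-39,-1,0],"yaw":0},{"offset":[-39,-1,0],"yaw":0},{"offset":[-39,0,0],"yaw":0},{"offset":[-39,0,0],"yaw":0},{"offset":[-39,0,0],"yaw":0},{"offset":[-39,0,0],"yaw":0},{"offset":[-39,0,0],"yaw":0},{"offset":[-39,0,0],"yaw":0},{"offset":[-39,0,0],"yaw":0},{"offset":[-39,0,0],"yaw":0},{"offset":[-36,0,0],"yaw":0},{"offset":[-36,0,0],"yaw":0},{"offset":[0,0,0],"yaw":0},{"offset":[0,0,0],"yaw":0}]'

```text
time: 18.5
tool_pos: [0.4254, -0.3147, 0.1481]
tool_rot: [-3.141, -0.001, 1.568]
contact_force: [-0.9, -0.3, -2.6]
opening: 0.0646
grip_force: 19.9
```

Emit:
send_rows --plan '[{"offset":[0,0,30],"yaw":0},{"offset":[0,0,30],"yaw":0},{"offset":[0,0,15],"yaw":0},{"offset":[0,0,10],"yaw":0},{"offset":[0,0,7],"yaw":0},{"offset":[0,0,0],"yaw":0},{"offset":[0,0,0],"yaw":0}]'

```text
time: 19.2
tool_pos: [0.4261, -0.3138, 0.0573]
tool_rot: [3.141, 0.001, 1.571]
contact_force: [-0.3, -0.3, -2.8]
opening: 0.0646
grip_force: 19.9
```

Force still shows the mug's weight; lower 2 mm more, then release and rise.

Emit:
send_rows --plan '[{"offset":[0,0,2],"yaw":0},{"offset":[0,0,0],"yaw":0},{"offset":[0,0,0],"yaw":0}]'

```text
time: 19.5
tool_pos: [0.4258, -0.3138, 0.055]
tool_rot: [3.141, 0.0, 1.571]
contact_force: [-0.3, -0.0, -3.3]
opening: 0.0646
grip_force: 19.9
```

Emit:
send_rows --plan '[{"offset":[0,0,0],"yaw":0},{"offset":[0,0,0],"yaw":0},{"offset":[0,0,0],"yaw":0},{"offset":[0,0,0],"yaw":0},{"offset":[0,0,0],"yaw":0},{"offset":[0,0,-30],"yaw":0},{"offset":[0,0,-40],"yaw":0},{"offset":[0,0,-40],"yaw":0},{"offset":[0,0,-30],"yaw":0}]' --hand 0

```text
time: 20.4
tool_pos: [0.426, -0.314, 0.1972]
tool_rot: [3.14, 0.002, 1.571]
contact_force: [0.4, -0.6, -0.4]
opening: 0.0917
grip_force: 0.0
```

Emit:
send_rows --plan '[{"offset":[0,0,0],"yaw":-0.143},{"offset":[0,0,0],"yaw":-0.143},{"offset":[0,0,0],"yaw":-0.143},{"offset":[0,0,0],"yaw":-0.143},{"offset":[0,0,0],"yaw":-0.143},{"offset":[0,0,0],"yaw":-0.143},{"offset":[0,0,0],"yaw":-0.143},{"offset":[0,0,0],"yaw":-0.143},{"offset":[0,0,0],"yaw":-0.143},{"offset":[0,0,0],"yaw":-0.143},{"offset":[0,0,0],"yaw":-0.141},{"offset":[0,0,0],"yaw":0}]'

```text
time: 21.6
tool_pos: [0.4256, -0.3136, 0.1947]
tool_rot: [3.141, -0.0, -3.14]
contact_force: [0.6, -0.9, -0.4]
opening: 0.0917
grip_force: 0.0
```

Emit:
send_rows --plan '[{"offset":[-22,36,0],"yaw":0},{"offset":[-22,36,0],"yaw":0},{"offset":[-22,36,0],"yaw":0},{"offset":[-22,36,0],"yaw":0},{"offset":[-22,36,0],"yaw":0},{"offset":[-22,36,0],"yaw":0},{"offset":[-23,36,0],"yaw":0},{"offset":[-23,35,0],"yaw":0},{"offset":[-23,35,0],"yaw":0},{"offset":[-23,35,0],"yaw":0},{"offset":[-23,35,0],"yaw":0},{"offset":[0,0,0],"yaw":0},{"offset":[0,0,0],"yaw":0}]' --hand 0.1

```text
time: 22.9
tool_pos: [0.6725, 0.0792, 0.1939]
tool_rot: [-3.141, -0.001, 3.141]
contact_force: [-0.5, -0.2, -0.9]
opening: 0.0827
grip_force: 0.0
```

Run:
```python
from h import *
s=status.observe(); print(s['time'],s['tool_pos'],s['tool_rot'],s['opening'])
im=read_camera("wrist"); find("wrist","mouse_center",.015)
im2=read_camera("top")
cv2.imwrite("pics/w6.png",cv2.resize(np.hstack([im,im2]),(800,300),interpolation=cv2.INTER_AREA)[:,:,::-1])
```

```text
22.9 [0.67246495 0.07923295 0.19393211] [-3.14133775e+00 -1.09406372e-03  3.14065637e+00] 0.08267282904512385
wrist mouse_center 0.77 1 [673.1  75.9] [ 61.  114.2] 1.3 [216. 112. 277. 225.]
```

View pics/w6.png

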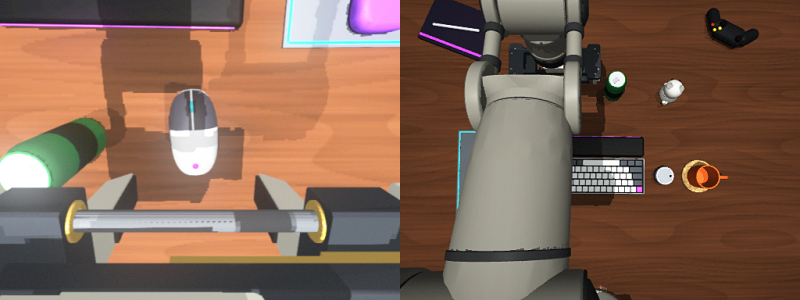

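Emit:
send_rows --plan '[{"offset":[0,-2,40],"yaw":0},{"offset":[0,0,40],"yaw":0},{"offset":[0,0,35],"yaw":0},{"offset":[0,0,30],"yaw":0},{"offset":[0,0,16],"yaw":0},{"offset":[0,0,0],"yaw":0},{"offset":[0,0,0],"yaw":0}]'

```text
time: 23.75
tool_pos: [0.6734, 0.0758, 0.0351]
tool_rot: [3.142, 0.002, 3.141]
contact_force: [0.3, 0.8, 0.9]
opening: 0.0823
grip_force: 0.0
```

Emit:
send_rows --plan '[{"offset":[0,0,0],"yaw":0},{"offset":[0,0,0],"yaw":0},{"offset":[0,0,0],"yaw":0},{"offset":[0,0,0],"yaw":0},{"offset":[0,0,0],"yaw":0},{"offset":[0,0,0],"yaw":0}]' --hand 1 --squeeze 15

```text
time: 24.35
tool_pos: [0.6731, 0.0765, 0.0348]
tool_rot: [3.141, 0.002, -3.141]
contact_force: [-0.5, 0.1, 5.6]
opening: 0.0606
grip_force: 14.8
```

Emit:
send_rows --plan '[{"offset":[0,0,-20],"yaw":0},{"offset":[0,0,-30],"yaw":0},{"offset":[0,0,-20],"yaw":0},{"offset":[30,27,0],"yaw":0},{"offset":[30,27,0],"yaw":0},{"offset":[30,27,0],"yaw":0},{"offset":[30,27,0],"yaw":0},{"offset":[30,27,0],"yaw":0},{"offset":[30,27,0],"yaw":0},{"offset":[31,27,0],"yaw":0},{"offset":[31,26,0],"yaw":0},{"offset":[0,0,0],"yaw":0},{"offset":[0,0,30],"yaw":0},{"offset":[0,0,20],"yaw":0},{"offset":[0,0,10],"yaw":0},{"offset":[0,0,6],"yaw":0},{"offset":[0,0,0],"yaw":0},{"offset":[0,0,0],"yaw":0}]'

```text
time: 26.15
tool_pos: [0.4312, 0.2913, 0.0382]
tool_rot: [3.141, 0.001, 3.141]
contact_force: [0.5, -0.2, -1.3]
opening: 0.0604
grip_force: 14.8
```

Emit:
send_rows --plan '[{"offset":[0,0,0],"yaw":0},{"offset":[0,0,0],"yaw":0},{"offset":[0,0,0],"yaw":0},{"offset":[0,0,0],"yaw":0},{"offset":[0,0,0],"yaw":0},{"offset":[0,0,-30],"yaw":0},{"offset":[0,0,-40],"yaw":0},{"offset":[0,0,-40],"yaw":0},{"offset":[0,0,-40],"yaw":0},{"offset":[0,0,0],"yaw":0},{"offset":[0,0,0],"yaw":0}]' --hand 0

```text
time: 27.25
tool_pos: [0.4307, 0.2914, 0.1884]
tool_rot: [3.141, 0.002, -3.141]
contact_force: [-0.5, -0.0, 0.2]
opening: 0.0918
grip_force: 0.0
```

Run:
```python
from h import *
s=status.observe(); print(s['time'],s['tool_pos'],s['tool_rot'],s['opening'])
im=read_camera("wrist"); find("wrist","mouse_center",.018); find("wrist","palm_rest_center",.015)
cv2.imwrite("pics/w7.png",im[:,:,::-1])
```

```text
27.25 [0.43070033 0.29142405 0.18839744] [ 3.14066125e+00  1.78353635e-03 -3.14135041e+00] 0.09177351393896796
wrist mouse_center 0.88 1 [429.7 291.7] [ 62.2 114.4] 1.6 [222. 114. 283. 228.]
wrist palm_rest_center 0.84 1 [514.7 291.2] [41.6 65. ] -90.0 [220. 232. 280. 268.]
```

View pics/w7.png

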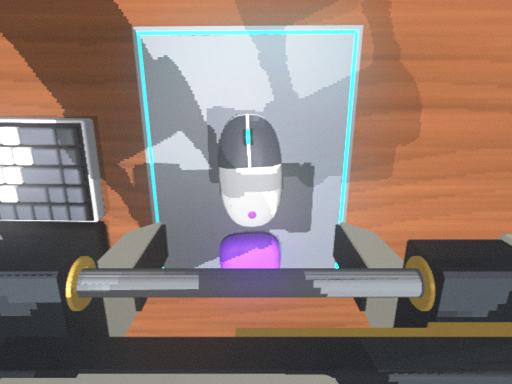

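Emit:
send_rows --plan '[{"offset":[0,-36,0],"yaw":0},{"offset":[0,-36,0],"yaw":0},{"offset":[0,-36,0],"yaw":0},{"offset":[0,-36,0],"yaw":0},{"offset":[0,-36,0],"yaw":0},{"offset":[0,-36,0],"yaw":0},{"offset":[0,-36,0],"yaw":0},{"offset":[0,-36,0],"yaw":0},{"offset":[0,0,0],"yaw":0},{"offset":[0,0,0],"yaw":0}]'

```text
time: 28.4
tool_pos: [0.4301, 0.0029, 0.1867]
tool_rot: [3.141, -0.002, 3.139]
contact_force: [0.9, 0.8, -0.2]
opening: 0.0916
grip_force: 0.0
```

Run:
```python
from h import *
im=read_camera("top"); c3=cam("top")
find("top","mouse_center",.018); find("top","palm_rest_center",.015); find("top","volume_knob_center",.036);find("top","mug_center",.08);find("top","drink_can",.135);find("top","cat_figure",.05);find("top","coaster",.005)
hsv=cv2.cvtColor(im,cv2.COLOR_RGB2HSV)
m=cv2.inRange(hsv,(80,80,80),(100,255,255)); m[:, 180:]=0; m[:160]=0
print("mat",*rect(c3,m,.003)[:3])
a=cv2.resize(im[160:300,60:180],(400,467),interpolation=cv2.INTER_CUBIC);b=cv2.resize(im[160:300,320:440],(400,467),interpolation=cv2.INTER_CUBIC)
cv2.imwrite("pics/t8.png",np.hstack([a,b])[:,:,::-1])
```

```text
top mouse_center 0.59 1 [428.8 294. ] [ 69.5 110.4] 1.3 [ 99. 204. 130. 251.]
top palm_rest_center 0.92 1 [526.2 292. ] [48.3 68.4] 89.8 [105. 174. 135. 194.]
top volume_knob_center 0.56 1 [ 429.2 -204.4] [49.2 54.1] 88.6 [325. 215. 346. 235.]
top mug_center 0.68 1 [ 425.4 -313.4] [ 63.4 109.5] 89.6 [370. 210. 417. 241.]
top drink_can 0.84 1 [662.2 -58.7] [49.8 79.7] -18.5 [262.  88. 293. 130.]
top cat_figure 0.7 1 [ 670.3 -225.4] [52.9 84.6] -40.5 [332. 104. 363. 133.]
top coaster 0.78 1 [ 425.3 -301.5] [70.4 95.3] -2.3 [358. 205. 390. 247.]
mat [431.2 292.3] [204.7 264.4] 0.5
```

View pics/t8.png

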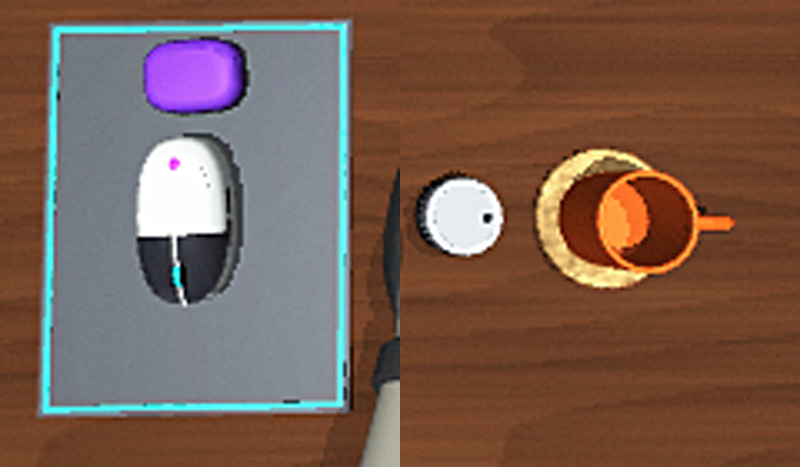

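Run:
```python
from h import *
from cell import ticket
w=world(cam("top"),[[393.8,226.6]],.08)[0]*1000; print(w)
if np.hypot(*(w-[425.6,-315.3]))<8: print(ticket.hand_in())
```

```text
[ 423.98219514 -314.03150928]
the job is handed in; nothing more can be done
None
```

The desk is set out and the job is handed in at about 29 s; in the last overhead pictures the mouse, palm rest, knob and mug measured within tolerance, and the can and cat had not moved. The verdict itself was not shown.

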